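Post a traded-in game cartridge through the sprung flap

TASK

Post the grey game cartridge into the blue crate of the trade-in box. With one fingertip push down the yellow bar of the self-closing black flap while the cartridge still lies on the ledge, and while you hold the flap open push the cartridge along the ledge with the other finger until it drops through the hole into the crate; then let the flap close by itself. Never lift the cartridge, and leave the other things standing around where they are.

Things in the scene. Friction and masses are not known exactly. Their poses are not given: they have to be found in the camera images.
- station: Trade-in box: a fixed plywood stand, 410 x 170 mm, 170 mm high, on the table. Origin at table level below the middle line of its top, at the x of the near edge of the hole; x axis: the direction in which the cartridge is pushed, y to the left, z up. All 'station' numbers are mm in this frame. Deck: x -200 to 210, y -85 to 85, top z 170. No deck right of the hole.
- ledge (a point): Middle of the loading lane (station x -100, y -25, z 170): a flat ledge, x -200 to 0, between two aluminium guides 4 mm thick and 10 mm high whose inner faces are at y 10 and y -60. Left of the left guide a slot through the deck, y 14 to 66, holds the flap's strip.
- hole (a point): Middle of the hole in the deck (station x 65, y -10, z 170), x 0 to 130, from y 66 to the open right side, closed by the flap. Beyond it, x 130 to 210, is the far deck.
- crate_middle (a point): Middle of the floor of the open blue crate under the hole (station x 90, y -70, z 5). The crate spans x -12 to 192, y -212 to 72, walls to z 45; it sticks out to the right of the stand and is uncovered there. Fixed to the stand.
- flap (a joint): Self-closing black flap. Angle in rad: 0 shut, level with the ledge; grows to 1.25 as its right edge swings down into the box, leaving a slope down to the right. Hinge rod along station x at y 62, z 182. Panel in the hole; a 42 mm wide strip runs back in the slot beside the lane. Opens by pressing its yellow bar (6 to 10 N); a finger can slide along the bar. Springs shut; the cartridge's weight does not open it.
- flap_bar (a point): Top of the yellow bar on the flap, 100 mm before the hole (station x -100, y 38, z 201 when shut); moves with the flap. Bar: round, 18 mm thick, x -190 to 120, axis at y 38, top 31 mm above the ledge when shut. Pressed down until its top is 14, 10 or 6 mm above the ledge level, the flap stands at 0.67, 0.83 or 1.01 rad; the bar's axis stays within y 36 to 41.
- cartridge: Loose grey plastic game cartridge with a red and white label, 80 mm long (x) x 60 mm wide (y) x 18 mm thick, about 90 g, lying flat in the lane of the ledge, its length along the lane. Origin at the centre of its underside, x towards the hole at the start.
- figurine: Small green plastic figurine, 40 mm wide, 68 mm tall, standing on the table to the right of the trade-in box. Origin under its foot. Leave alone.
- game_case: Green game case lying flat on the table, 190 x 135 x 14 mm, origin under its centre. Leave alone.
- orange_box: Orange cardboard box on the table, 100 x 70 x 55 mm, origin under its centre. Leave alone.
Things that resemble listed ones, but are neither listed nor needed, are in the scene too. There is more than one size of the cartridge; the job needs the smallest.

How it is judged:
On the way, in this order (a step that is already met when the one before it is completed fails the run):
1. a finger holds the flap open while the cartridge still lies on the ledge (value of joint flap above 0.4 rad and contact force between the fingers and flap above 0.5 N and x of cartridge in the frame of station below -0.008 m and z of cartridge in the frame of station above 0.165 m), for 0.2 s.
2. with the flap held open, a finger pushes the cartridge over the edge of the hole (value of joint flap above 0.4 rad and contact force between the fingers and flap above 0.3 N and contact force between the fingers and cartridge above 0.05 N and x of cartridge in the frame of station above -0.004 m).
3. the cartridge drops through the hole while the flap is open (value of joint flap above 0.3 rad and x of cartridge in the frame of station between 0 and 0.14 m and y of cartridge in the frame of station above -0.09 m and z of cartridge in the frame of station below 0.145 m).
At the end, for the whole second after the job is handed in: The cartridge lies at rest inside the crate (its origin within the crate's outline and less than 90 mm above the table), and the flap has closed to within 0.06 rad (value of joint flap below 0.06 rad and x of cartridge in the frame of station between -0.012 and 0.192 m and y of cartridge in the frame of station between -0.212 and 0.072 m and z of cartridge in the frame of station below 0.09 m and linear speed of cartridge below 0.02 m/s); the robot touches nothing.
It fails at once if the cartridge is lifted off the ledge (more than 15 mm) (z of cartridge in the frame of station above 0.185 m).
It fails at once if the figurine is moved more than 20 mm or tipped (distance of figurine from where it was at the start of the episode above 0.02 m or angle between figurine's own z axis and vertical above 0.4 rad).
It fails at once if the game case is moved more than 20 mm (distance of game_case from where it was at the start of the episode above 0.02 m).
It fails at once if the orange box is moved more than 20 mm (distance of orange_box from where it was at the start of the episode above 0.02 m).
It also fails if it takes over 45 s, if anything falls off the work surface, if the arm or the gripper's body presses on something with over 40 N, if the wrist force passes 120 N, or if a joint passes its speed limit or range.

ROBOT

A 6-joint arm with a two-finger parallel gripper is mounted at the origin on the work surface. World frame = base frame: x ahead of the robot, y to its left, z up, the work surface at z = 0. Lengths are in m, angles in rad, forces in N, time in s.
With the tool pointing down it reaches from about 0.275 to 1 m from the base axis. Payload 8.4 kg.
Tool frame: the origin (TCP) lies on the centre line of the jaws, within the pads' length; the fingertips stand 17 mm ahead of it and the grasp point (between the pads) lies 2 mm behind it (bot.tcp_to_tips is the y of the fingertips in the tool frame, in m); y points along the fingers, z is the direction in which the jaws open and shut, and the axes are right-handed (so a half turn about y gives the same grasp; the last joint's range is limited). The gripper opens to 85 mm and grips with 20 to 120 N. Pads are 22 mm wide; open, the fingers measure 114 mm over their backs; the gripper's body (76 mm by 85 mm) begins 54 mm behind the grasp point. The pads swing forward as they close: fully open they stand 13 mm farther back than shut.
Start: joints at [-1.123, 0.353, 1.633, -0, 1.155, -0.002], TCP at [0.272, -0.563, 0.216] pointing down, gripper open.
Joint ranges: [-2.63, 2.63], [-0.92, 2.1], [0.06, 2.66], [-1.3, 4.44], [0, 2.69], [-3.02, 3.02]. Speed limits (rad/s): [2.22, 2.22, 2.79, 3.14, 3.14, 3.14].

INTERFACE

Orientations are given as a unit quaternion [x, y, z, w].
In Python, from workcell import bot, hand, kinematics, get_obs, vision, hand_in gives the robot as it stands. The module is installed in compiled form; this text tells all that it offers. Calls block until the motion is done:
- bot.reach(position, orientation): joint-space move of the TCP to a pose.
- bot.servo_line(position, ori=None, velocity=0.15): straight line of the TCP; ori=None keeps the orientation; velocity is the mean speed in m/s.
- bot.goto_joints(angles): joint-space move.
- hand.move_gripper(opening, strength=None): finger opening in m; strength is the grip in N (None keeps the last); returns when the fingers have stopped.
- bot.dwell(seconds).
- kinematics.solve_ik(position, orientation): joint angles nearest the present ones, or None.
- get_obs(): the state.
- vision.read_camera(name): name is "scene" or "top" or "wrist"; returns a dict with "frame" (384x512x3 uint8, red, green, blue), "intrinsics" (3x3 intrinsics, pixels), "view" (4x4, takes a point from world to camera coordinates). Camera axes: x right, y down, z forward; pixel columns grow to the right and rows downward; lengths in m; the calibration is good to about 2 mm. A picture is of the moment at which its call begins. There is no depth.
A pose or a line that the arm cannot do raises bot.IKError and nothing moves.
- hand_in(): hands the job in, once; it reports no verdict.
The state is a dict: "time_s": time; "joint_pos": joint angles; "joint_vel": joint speeds; "joint_efforts": joint torques, N m; "position": TCP position; "orientation": TCP orientation; "wrist_force": force on the tool from outside, world axes, zero at the start; "ft_torque": the same for the moment, N m; "gripper_width": finger opening in m.
Only numpy, scipy, OpenCV 4.12 (cv2) and the standard library are available. Lean on these libraries where they do the work, as an engineer would, in place of code of your own. Each camera call takes 0.05 s, during which the arm holds its last target. There are 200 camera calls.

## Working session

There is one attempt and no reset: what is moved stays moved. The work goes in short steps, each a Python script; the robot and the scene stay as the last script left them, time stands still between calls to the robot, and variables do not carry over. Pictures are saved under pics/ and viewed, about 8 in all and at most 12, crops included, and the job is handed in when it is done.

```bash
mkdir -p pics; ls
python3 - <<'E'
from workcell import *
import cv2,numpy as np,pickle
d={}
for n in ("scene","top","wrist"):
    c=vision.read_camera(n); d[n]=c
    cv2.imwrite(f"pics/{n}0.png",cv2.resize(c["frame"][:,:,::-1],(800,600),interpolation=cv2.INTER_CUBIC) if n!="wrist" else c["frame"][:,:,::-1])
    print(n,np.round(c["intrinsics"],1).tolist(),np.round(c["view"],3).tolist())
pickle.dump(d,open("d0.pkl","wb"))
o=get_obs();print(o, bot.tcp_to_tips)
E
```

```text
pics
scene [[394.8, 0.0, 251.6], [0.0, 394.8, 194.2], [0.0, 0.0, 1.0]] [[0.432, 0.902, 0.008, -0.235], [0.765, -0.361, -0.533, -0.328], [-0.478, 0.236, -0.846, 1.303], [0.0, 0.0, 0.0, 1.0]]
top [[380.7, 0.0, 252.6], [0.0, 380.7, 182.6], [0.0, 0.0, 1.0]] [[0.007, -1.0, 0.017, -0.01], [-0.988, -0.01, -0.154, 0.565], [0.154, -0.016, -0.988, 1.107], [0.0, 0.0, 0.0, 1.0]]
wrist [[315.9, 0.0, 255.3], [0.0, 315.9, 197.8], [0.0, 0.0, 1.0]] [[0.434, -0.901, -0.001, -0.625], [-0.865, -0.417, 0.28, -0.035], [-0.252, -0.121, -0.96, 0.378], [0.0, 0.0, 0.0, 1.0]]
{'time_s': 0.15, 'joint_pos': array([-1.12341105e+00,  3.53525907e-01,  1.63393494e+00,  1.79297196e-05,
        1.15520940e+00, -2.37249689e-03]), 'joint_vel': array([-0.00219815, -0.00054497, -0.00394708,  0.00125817, -0.00053354,
        0.00053986]), 'joint_efforts': array([ 7.89633450e-04, -6.05634212e+01, -3.42339563e+01,  8.61855688e-05,
        6.14634526e-03, -3.72029234e-07]), 'position': array([ 0.27157807, -0.56250214,  0.21532327]), 'orientation': array([-0.15775244,  0.68967597, -0.68893022,  0.1575956 ]), 'wrist_force': array([ 0.20250454, -0.30592542, -0.0146405 ]), 'ft_torque': array([ 0.0042637 , -0.05326764,  0.03379889]), 'gripper_width': 0.08544215452602302} 0.017
```

View pics/top0.png

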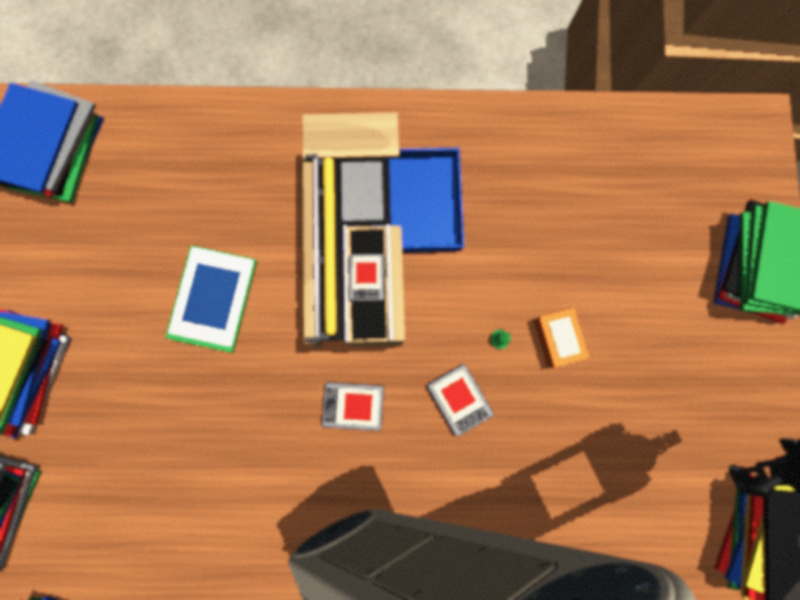

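View pics/scene0.png

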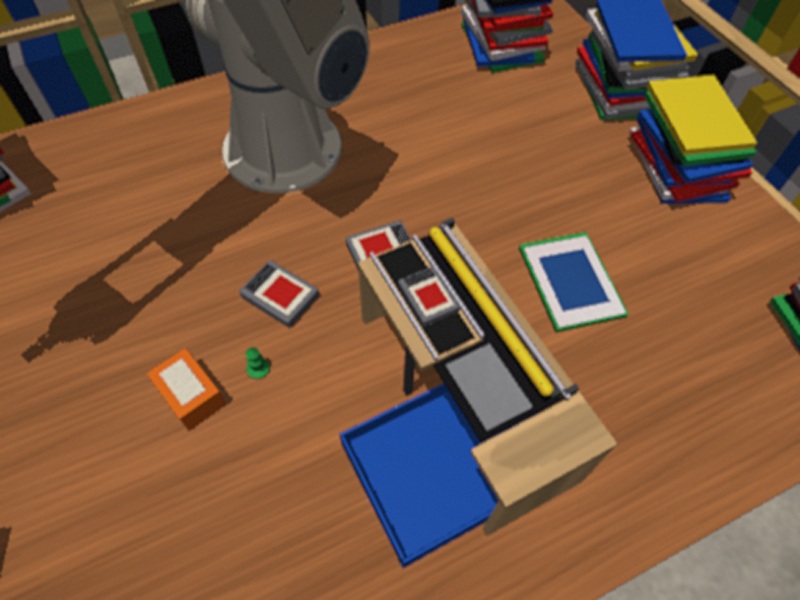

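The top view shows the stand with its x axis going up the picture (about world +x). The yellow bar runs from (328,157) to (330,334), the small cartridge's label is at (366,273), and the larger decoys lie on the table at (352,407) and (459,400). The scene view agrees.

```bash
cat > h.py <<'E'
import numpy as np,cv2
def ray(c,uv,z):
    V=c["view"];R=V[:3,:3];o=-R.T@V[:3,3]
    d=R.T@np.linalg.inv(c["intrinsics"])@np.array([uv[0],uv[1],1.])
    return o+d*(z-o[2])/d[2]
def blobs(c,lo,hi,amin=30):
    h=cv2.cvtColor(c["frame"],cv2.COLOR_RGB2HSV)
    m=cv2.inRange(h,lo,hi)
    cs=cv2.findContours(m,cv2.RETR_EXTERNAL,cv2.CHAIN_APPROX_NONE)[0]
    return [x for x in cs if cv2.contourArea(x)>amin]
def bar(c):   # yellow bar ends on the plane of its axis: (near, far)
    x=max((k for k in blobs(c,(22,150,90),(34,255,255)) if 120<k[:,0,0].mean()<400 and k[:,0,1].mean()<260),key=lambda k:cv2.arcLength(k,True))
    P=np.array([ray(c,p,.192)[:2] for p in x[:,0,:].astype(float)])
    m,_=cv2.PCACompute(P,mean=None,maxComponents=1)
    (cx,cy),(w,h),_=r=cv2.minAreaRect((P*1000).astype(np.float32))
    b=cv2.boxPoints(r)/1000; b=b[np.argsort(b[:,0])]
    return b[:2].mean(0),b[2:].mean(0),(w,h)
def red(c,z):
    return [(np.round(ray(c,x[:,0].mean(0),z),4), cv2.contourArea(x), np.round(x[:,0].mean(0))) for x in blobs(c,(0,170,120),(5,255,255))]
E
python3 - <<'E'
import pickle,numpy as np;from h import *
d=pickle.load(open("d0.pkl","rb"))
for n in ("top","scene"):
    a,b,s=bar(d[n]);u=(b-a)/np.linalg.norm(b-a);yaw=np.arctan2(u[1],u[0]);l=np.array([-u[1],u[0]])
    m=(a+b)/2; o=m+.035*u-.038*l
    print(n,a,b,s,"yaw",yaw,"origin",o)
    for p,A,uv in red(d[n],.188):
        q=p[:2]-o; print("  red st",np.round([q@u,q@l],4),A,uv)
E
```

```text
top [0.45867598 0.10358772] [0.7654439 0.1154978] (306.9990539550781, 21.271894454956055) yaw 0.038804907 origin [0.6485078 0.0729292]
  red st [-0.5624 -0.5819] 32.0 [464. 357.]
  red st [-0.5034 -0.6404] 59.5 [484. 331.]
  red st [-0.3074 -0.0038] 203.5 [229. 260.]
  red st [-0.2895  0.5166] 62.0 [ 23. 260.]
  red st [-0.2941 -0.1687] 204.5 [293. 253.]
  red st [-0.0841 -0.0226] 100.0 [234. 174.]
scene [0.4590627  0.10416548] [0.770513   0.11597971] (311.6742858886719, 21.102174758911133) yaw 0.03791477 origin [0.6512031  0.07342661]
  red st [-0.085  -0.0236] 152.5 [275. 189.]
  red st [-0.1898 -0.2095] 225.0 [180. 186.]
  red st [-0.2044 -0.0518] 142.5 [240. 156.]
  red st [-0.511   0.4408] 40.0 [339.  26.]
  red st [-0.5854  0.4542] 51.0 [329.  12.]
```

Both views agree to 2–3 mm. The next step is to hover with the jaws along station y, left finger over the bar and right finger behind the cartridge.

```bash
cat >> h.py <<'E'
O=np.array([.650,.0732]);YAW=.0384
U=np.array([np.cos(YAW),np.sin(YAW)]);L=np.array([-U[1],U[0]])
def W(x,y,z): p=O+x*U+y*L; return np.array([p[0],p[1],z])
def S(p): q=np.array(p[:2])-O; return np.round([q@U*1000,q@L*1000,p[2]*1000],1)
def ori(s):
    from scipy.spatial.transform import Rotation as Rn
    y=np.array([0,0,-1.]);z=s*np.array([L[0],L[1],0]);return Rn.from_matrix(np.c_[np.cross(y,z),y,z]).as_quat()
E
python3 - <<'E'
from workcell import *
from h import *
p=get_obs()["position"]
bot.servo_line([p[0],p[1],.36],velocity=.25)
hand.move_gripper(.050)
best=None
for s in (1,-1):
    q=kinematics.solve_ik(W(-.157,.0065,.30),ori(s))
    print(s,q)
    if q is not None:
        k=abs(q[5]); best=(k,s) if best is None or k<best[0] else best
s=best[1]
bot.reach(W(-.157,.0065,.30),ori(s))
bot.servo_line(W(-.157,.0065,.255),velocity=.1)
o=get_obs();print(s,S(o["position"]),o["gripper_width"],bot.tcp_to_tips,o["time_s"],o["wrist_force"])
import pickle;d={}
for n in("wrist","top","scene"):
    d[n]=c=vision.read_camera(n)
cv2.imwrite("pics/w1.png",cv2.resize(d["wrist"]["frame"][:,:,::-1],(800,600)))
pickle.dump(d,open("d1.pkl","wb"))
cv2.imwrite("pics/s1.png",cv2.resize(d["scene"]["frame"][100:300,180:400,::-1],None,fx=3,fy=3,interpolation=2))
E
```

```text
1 [ 1.45359950e-01  7.67626002e-02  1.79483450e+00 -4.44089210e-16
  1.26999555e+00 -1.46383638e+00]
-1 [ 1.45359950e-01  7.67626002e-02  1.79483450e+00 -4.44089210e-16
  1.26999555e+00  1.67775628e+00]
1 [-156.8    6.4  255.2] 0.05045176412372862 0.017 4.3167 [-0.20033246  0.85237616 -0.20573537]
```

View pics/w1.png

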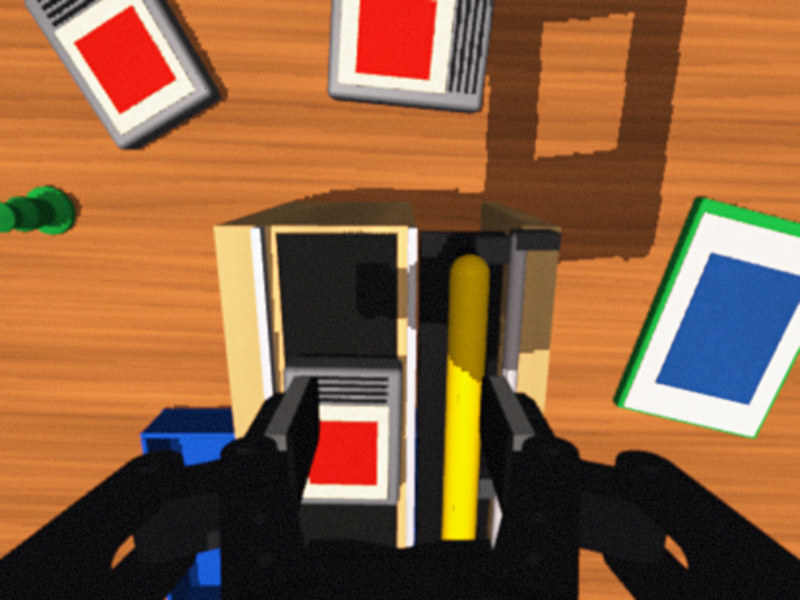

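View pics/s1.png

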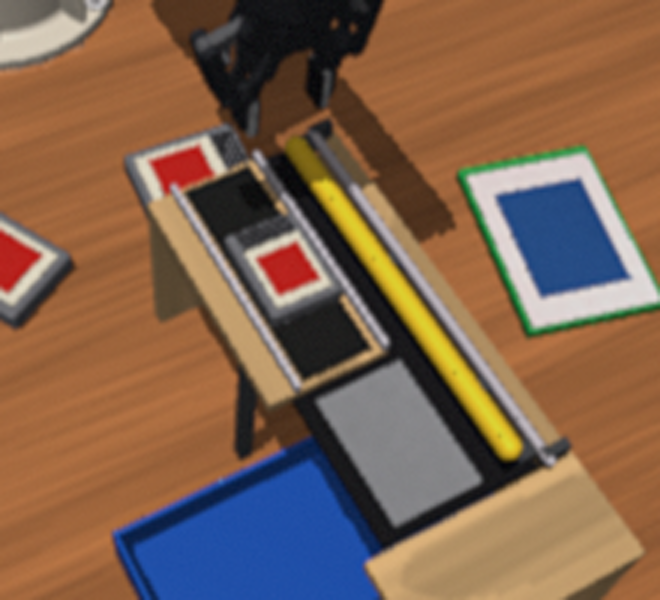

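The wrist view shows the small cartridge's rear edge at (343,362), the bar's axis at (467,350), and the fingertips at about (300,385) and (500,385). I'll refine with rays from this close view.

Run:
```python
import pickle;from h import *
d=pickle.load(open("d1.pkl","rb"));c=d["wrist"];k=1/1.5625
for n,u,v,z in[("bar near end",468,256,.192),("bar mid",467,350,.201),("bar low",459,500,.201),("cart rear L",398,364,.188),("cart rear R",286,364,.188),("cart front R",300,500,.188),("guideL in, near",406,235,.180),("guide L low",399,540,.180),("guideR in near",272,232,.18),("deck near left edge",218,228,.17),("deck near right",560,232,.17)]:
    print(n,S(ray(c,(u*k,v*k),z)))
K=c["intrinsics"]
for y in(-32,-25,32,38):   # where fingertips should show (tips 17mm ahead)
    p=c["view"]@np.r_[W(-.157,.0065+y/1000,.2382),1];q=K@p[:3];print(y,q[:2]/q[2]*1.5625)
```

```text
bar near end [-187.4   37.   192. ]
bar mid [-145.5   37.   201. ]
bar low [-64.8  36.  201. ]
cart rear L [-133.2    5.3  188. ]
cart rear R [-133.2  -49.5  188. ]
cart front R [-54.9 -47.2 188. ]
guideL in, near [-195.2    9.2  180. ]
guide L low [-22.    5.8 180. ]
guideR in near [-196.6  -53.7  180. ]
deck near left edge [-197.3  -82.6  170. ]
deck near right [-195.2   84.7  170. ]
-32 [316.254559   357.17469284]
-25 [334.73173954 357.16450441]
32 [485.2082378  357.08153074]
38 [501.04988555 357.07279555]
```

Frame confirmed to within 3 mm: the rear edge is at x -133 and the finger's front face at about -146. I'll now press down in small steps while watching the wrist force.

Run:
```python
from workcell import *
from h import *
X,Y=-.157,.0065
bot.servo_line(W(X,Y,.228),velocity=.06); bot.dwell(.2)
f0=get_obs()["wrist_force"][2]; z=.228; zc=None
while z>.185:
    z-=.0015; bot.servo_line(W(X,Y,z),velocity=.03)
    o=get_obs(); f=o["wrist_force"]; 
    print(round(z,4),round(o["position"][2],4),np.round(f,1))
    if zc is None and f[2]-f0>3: zc=z; print("contact")
    if zc and zc-z>=.0075: break
    if f[2]-f0>25: print("STOP");break
print(o["time_s"])
```

```text
0.2265 0.2265 [ 0.1 -0.8  0.3]
0.225 0.2249 [ 0.1  0.6 -0.2]
0.2235 0.2234 [-0.3  1.2  0.6]
0.222 0.2219 [-0.   0.5  0.5]
0.2205 0.2204 [-0.3 -0.1 -1. ]
0.219 0.2189 [ 0.3 -0.  -0.1]
0.2175 0.2174 [-0.2 -0.6 -0.6]
0.216 0.2159 [ 0.4 -0.  -0.2]
0.2145 0.2144 [-0.3 -0.1  1. ]
0.213 0.2129 [-0.1  0.9 -0.1]
0.2115 0.2114 [-0.3  0.3 -0.1]
0.21 0.2099 [ 0.6 -0.1  0.5]
0.2085 0.2084 [-0.5 -0.2 -0.2]
0.207 0.2069 [-0.6 -0.2 -0.8]
0.2055 0.2054 [ 0.1 -0.2  0. ]
0.204 0.2039 [1.  0.1 0.5]
0.2025 0.2024 [-0.2 -0.1  0.2]
0.201 0.2009 [ 0.4 -0.3  0.4]
0.1995 0.1994 [ 0.1  0.6 -0.3]
0.198 0.1979 [-0.   0.1  0.1]
0.1965 0.1964 [-0.  -0.2  0.3]
0.195 0.1949 [-0.7  0.3  0.9]
0.1935 0.1934 [0.  0.2 0.1]
0.192 0.1919 [-0.3  0.2 -0.4]
0.1905 0.1904 [-0.5  0.4 -0.2]
0.189 0.1889 [0.7 0.3 0.4]
0.1875 0.1874 [-0.4  0.3  1.1]
0.186 0.1859 [ 0.4 -0.7 -0.5]
0.1845 0.1844 [-0.4 -0.7 -0.8]
12.5167
```

No contact where I expected it, so I'll look.

Run:
```python
from workcell import *
from h import *
w=vision.read_camera("wrist");s=vision.read_camera("scene")
cv2.imwrite("pics/w2.png",cv2.resize(w["frame"][120:384,100:420,::-1],None,fx=2.4,fy=2.2,interpolation=2))
a=cv2.resize(s["frame"][100:240,200:360,::-1],None,fx=4,fy=4,interpolation=2);cv2.imwrite("pics/s2.png",a)
```

```text
(no output)
```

View pics/w2.png

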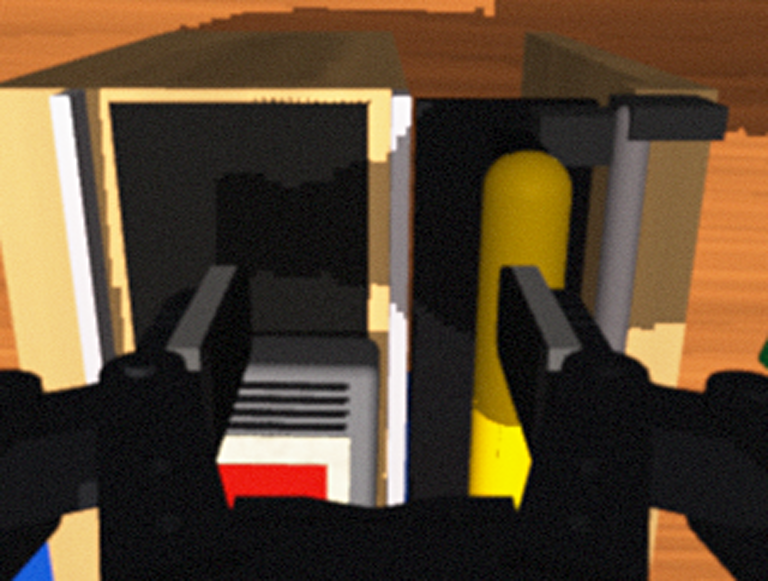

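View pics/s2.png

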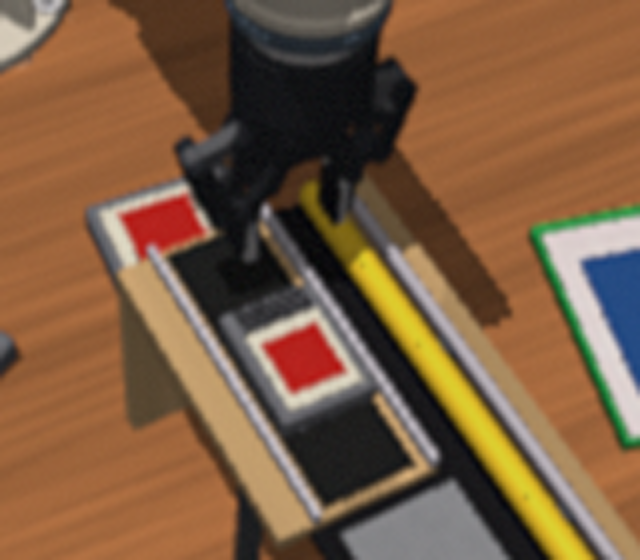

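Run:
```python
from workcell import *
from h import *
c=vision.read_camera("wrist");o=get_obs();print(o["gripper_width"],o["position"],o["wrist_force"])
V=c["view"];K=np.linalg.inv(c["intrinsics"])
def at(u,v,d): return S((V[:3,:3].T@(K@np.array([u,v,1.])*d-V[:3,3])))
ul,ur,v=100+237/2.4,100+502/2.4,120+267/2.2
d=315.9*o["gripper_width"]/(ur-ul)
for u in(ul,ur,100+207/2.4,100+540/2.4):print(d,at(u,v,d))
print("bar", S(ray(c,(100+527/2.4,120+200/2.2),.201)), S(ray(c,(100+527/2.4,120+150/2.2),.192)))
```

```text
0.05000171876943291 [0.49291518 0.07367072 0.18454198] [ 0.0379027  -0.26139591 -0.69089474]
0.14305397397069147 [-168.1  -19.7  210. ]
0.14305397397069147 [-168.1   30.3  210. ]
0.14305397397069147 [-168.1  -25.3  210.1]
0.14305397397069147 [-168.1   37.5  210. ]
bar [-179.6   36.2  201. ] [-188.3   37.4  192. ]
```

Run:
```python
from workcell import *
from h import *
c=vision.read_camera("scene");w=vision.read_camera("wrist")
uv=(200+250/4,100+262/4); uv2=(200+345/4,100+222/4)
for z in(.17,.18,.19,.2,.21,.22):print(z,S(ray(c,uv,z)),S(ray(c,uv2,z)))
V=w["view"];print("cam",S(-V[:3,:3].T@V[:3,3]),V[2,:3])
from scipy.spatial.transform import Rotation as R
o=get_obs();print(R.from_quat(o["orientation"]).as_matrix().round(2),bot.tcp_to_tips)
```

```text
0.17 [-166.1  -10.8  170. ] [-165.9   54.8  170. ]
0.18 [-159.7  -14.6  180. ] [-159.6   50.1  180. ]
0.19 [-153.4  -18.4  190. ] [-153.3   45.4  190. ]
0.2 [-147.1  -22.2  200. ] [-146.9   40.8  200. ]
0.21 [-140.8  -26.   210. ] [-140.6   36.1  210. ]
0.22 [-134.5  -29.8  220. ] [-134.3   31.4  220. ]
cam [-227.3    6.   341.8] [ 0.28104297  0.01051603 -0.95963757]
[[ 1.    0.   -0.04]
 [ 0.04 -0.    1.  ]
 [ 0.   -1.   -0.  ]] 0.017
```

Both cameras put the tips at z of about 202–208, just above the bar, so they are farther back than nominal. Force contact on the bar decides it. I'll shift 2 mm left and keep descending.

Run:
```python
from workcell import *
from h import *
X,Y=-.157,.0085
z=.1845;bot.servo_line(W(X,Y,z),velocity=.03); bot.dwell(.2)
zc=None
while z>.150:
    z-=.001; bot.servo_line(W(X,Y,z),velocity=.03)
    o=get_obs(); f=o["wrist_force"]; 
    print(round(z,4),np.round(f,1))
    if zc is None and f[2]>3: zc=z; print("contact")
    if zc and zc-z>=.006: break
    if f[2]>25: print("STOP");break
print(o["time_s"])
s=vision.read_camera("scene")
cv2.imwrite("pics/s3.png",cv2.resize(s["frame"][100:270,200:390,::-1],None,fx=3.5,fy=3.5,interpolation=2))
```

```text
0.1835 [-0.4  0.1 -0.1]
0.1825 [0.2 0.5 0.7]
0.1815 [-1.2 -1.7  6.4]
contact
0.1805 [-1.8 -3.6  8.9]
0.1795 [-1.  -4.5  9.7]
0.1785 [-1.4 -4.8  9.1]
0.1775 [-0.9 -5.5  8.6]
0.1765 [ 0.2 -5.1  8.4]
0.1755 [-0.4 -5.6  9. ]
15.4667
```

View pics/s3.png

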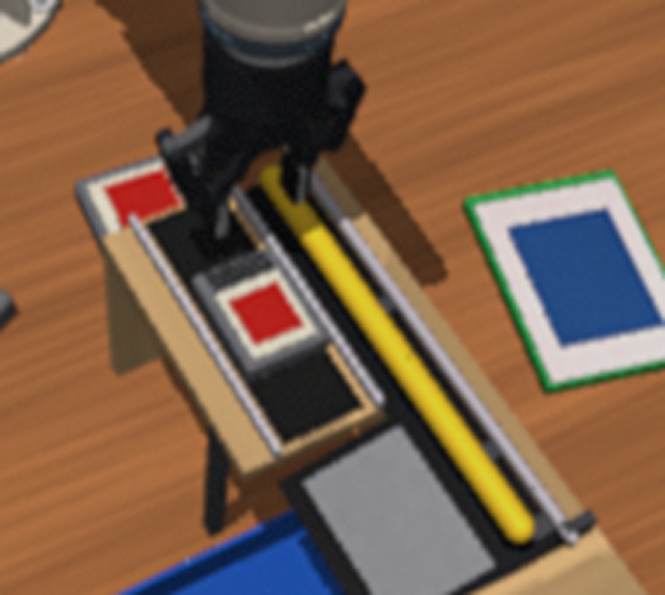

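The flap opens at about 9 N, but the bar pushes the finger toward -y. I'll re-centre by +4 mm, press to a tip height of about 9 mm above the ledge, and check.

Run:
```python
from workcell import *
from h import *
X,Y=-.157,.0125
bot.servo_line(W(X,Y,.1755),velocity=.03);print(np.round(get_obs()["wrist_force"],1))
for z in(.172,.168,.165,.1625,.1605):
    bot.servo_line(W(X,Y,z),velocity=.03);f=get_obs()["wrist_force"];print(z,np.round(f,1))
    if f[2]>22: print("STOP");break
bot.dwell(.4);print(np.round(get_obs()["wrist_force"],1),get_obs()["time_s"])
s=vision.read_camera("scene");w=vision.read_camera("wrist")
a=cv2.resize(s["frame"][100:270,200:390,::-1],None,fx=2.1,fy=3,interpolation=2);b=cv2.resize(w["frame"][120:384,100:420,::-1],(400,510))
cv2.imwrite("pics/s4.png",np.hstack([a,b]))
```

```text
[ 0.  -3.2  8.2]
0.172 [ 0.8 -2.1  6.9]
0.168 [ 1.1 -2.1  6.8]
0.165 [ 1.1 -1.9  7.8]
0.1625 [ 0.8 -3.4  6.2]
0.1605 [ 2.5 -3.3  7.3]
[ 0.7 -2.4  7.9] 17.5
```

View pics/s4.png

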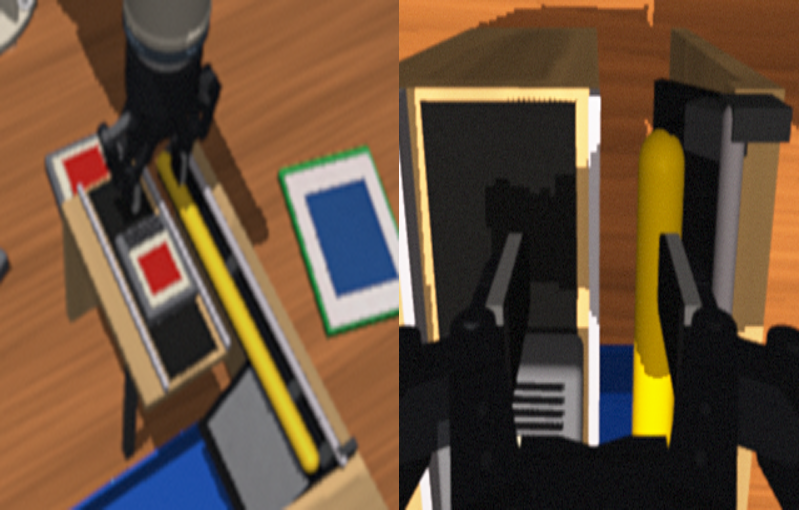

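The flap is well open, the cartridge is still on the ledge, and the left finger is on the bar. Now the push.

Run:
```python
from workcell import *
from h import *
Y,Z=.0115,.1600
for X in list(np.arange(-.150,-.055,.008))+list(np.arange(-.055,-.012,.004)):
    bot.servo_line(W(X,Y,Z),velocity=.06);o=get_obs();f=o["wrist_force"];print(round(X,3),np.round(f,1))
    if abs(f[0])>20 or f[2]>25 or f[2]<2: print("STOP");break
bot.dwell(.3);print(o["time_s"])
s=vision.read_camera("scene");t=vision.read_camera("top")
a=cv2.resize(s["frame"][80:340,190:410,::-1],(440,520),interpolation=2);b=cv2.resize(t["frame"][60:230,180:310,::-1],(360,520))
cv2.imwrite("pics/s5.png",np.hstack([a,b]))
```

```text
-0.15 [-1.  -1.5  8.1]
-0.142 [-0.8 -0.3  7.7]
-0.134 [-1.4 -1.1  7.4]
-0.126 [-0.7  0.9  8.3]
-0.118 [-1.  -0.7  7.5]
-0.11 [-0.8 -0.9  7.6]
-0.102 [-1.9  0.4  8.7]
-0.094 [-2.4 -0.5  8.1]
-0.086 [-1.5 -0.5  8.4]
-0.078 [-1.4  0.   7.4]
-0.07 [-2.1  0.5  7.8]
-0.062 [-0.7  0.2  8.9]
-0.055 [-1.3 -0.4  9.2]
-0.051 [-2.6 -0.7  8. ]
-0.047 [-2.1 -0.2  8. ]
-0.043 [-1.5 -1.2  7.3]
-0.039 [-1.9 -0.8  8.3]
-0.035 [-3.   0.3  7.9]
-0.031 [-2.5  0.3  7.9]
-0.027 [-1.9 -0.5  7.2]
-0.023 [-2.7  0.2  8.3]
-0.019 [-2.5  0.6  7.8]
-0.015 [-2.6 -0.4  8.7]
23.75
```

View pics/s5.png

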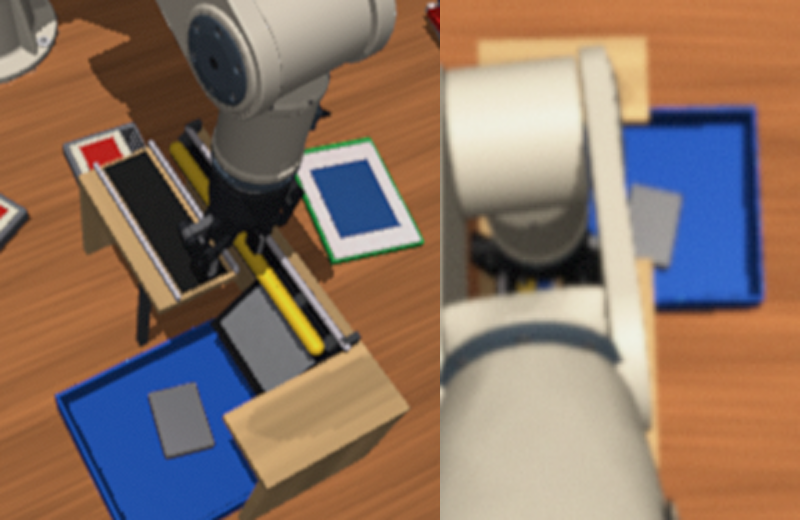

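The cartridge dropped through and lies face down in the crate, at (180,420) in the left picture. Next I'll rise straight up so the flap closes, then check.

Run:
```python
from workcell import *
from h import *
bot.servo_line(W(-.015,.0115,.195),velocity=.04)
bot.servo_line(W(-.08,.0115,.33),velocity=.12)
bot.dwell(1.0);o=get_obs();print(o["time_s"],np.round(o["wrist_force"],1))
s=vision.read_camera("scene")
print(bar(s))
cv2.imwrite("pics/s6.png",cv2.resize(s["frame"][80:350,90:410,::-1],None,fx=2.2,fy=2.2,interpolation=2))
```

```text
27.575 [ 0.4 -0.3 -0.3]
(array([0.45794344, 0.10456996], dtype=float32), array([0.7705215 , 0.11575794], dtype=float32), (312.7783203125, 21.168479919433594))
```

View pics/s6.png

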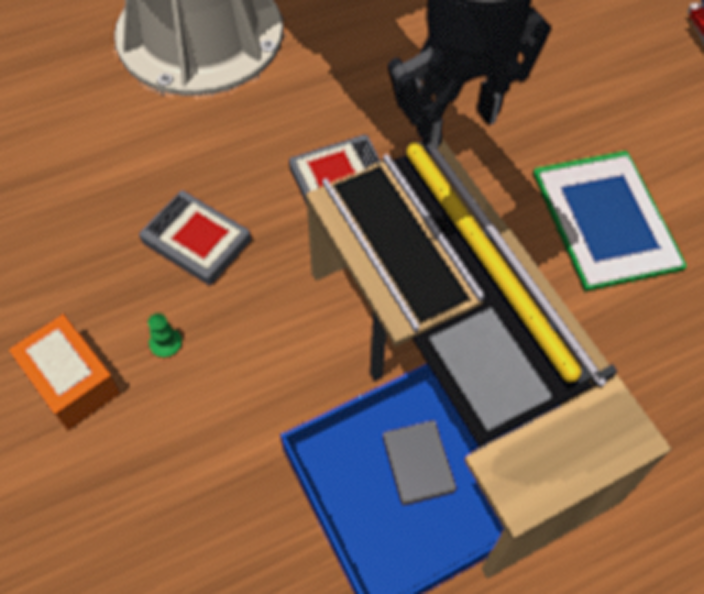

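The flap has shut, with the bar back at its starting position to about 1 mm. The cartridge is at rest in the crate, the other objects are undisturbed, and the arm is clear.

```bash
python3 -c "
from workcell import *
hand_in();print(get_obs()['time_s'])"
```

```text
the job is handed in; nothing more can be done
the job is handed in; nothing more can be done
```

The grey cartridge is in the blue crate and the job is handed in; `hand_in()` gave no verdict. The left finger held the flap open by its yellow bar (about 8 N). The right finger pushed the cartridge along the ledge until it fell through the hole. I then raised the arm and the flap closed by itself.

**Last checks (about 27.6 s of the 45 s limit):**
- The cartridge lies face down in the crate and looks at rest.
- The bar is back at its starting position to about 1 mm, so the flap is shut.
- The wrist force is about zero and the arm is clear.
- The figurine, game case and orange box look unmoved. I judged this by eye in the picture and did not measure them.

**What disagreed:**
- **Fingertip position:** the fingertips touched the bar about 36 mm lower in TCP height than the stated 17 mm tip offset predicts. I went by the contact force and the camera views instead.
- **Station position:** the two fixed cameras and the wrist camera disagreed by about 3 mm on where the station is, which did not affect the job.

**Not directly seen:** the flap angle and the finger-to-cartridge contact while pushing were not measured. I inferred them from the wrist force (8 N down, 1 to 3 N back along the push) and the pictures.

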